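# Grease the bench vice through its tilted nipple

### The job

Take the push-type hand greaser off the peg of its stand and press its hollow coupler squarely onto the tilted grease nipple of the small bench vice until it snaps on and sits flush on the nipple's collar. Then keep pushing so that the sprung nipple is driven well down into the vice, nearly as far as it goes, and finish there: still gripping the greaser and holding it pushed in against the spring, not letting go. Leave the other things on the table where they are.

Things in the scene. Friction and masses are not known exactly. Their poses are not given: they have to be found in the camera images.
- greaser: Loose metal tool, 0.22 to 0.36 kg, round about its z (up), 102 mm tall, mouth down over the stand's peg. Origin: centre of its mouth rim. Coupler 28 mm across (z 0 to 34 mm), bore 26 mm deep: 18 mm wide at the lip (to z 6), 23 mm behind it; neck 18 mm across (34 to 48); flange 48 mm across (48 to 54), fingertips can push on it; cylindrical grip 34 mm across (54 to 96); cap 28 mm across.
- greaser_grip (a point): Point on the greaser's axis 80 mm above its mouth, on the grip; a good place to grasp. Axes as the greaser's.
- stand: Fixed wooden disc, 76 mm across, 12 mm thick, with an upright steel peg 13 mm thick whose tapered tip is 33 mm above the table; the greaser stands over it with its rim on the disc. Origin at the centre of its underside. It may swap places with the plain stand.
- plain_stand: Fixed wooden disc, same size but without a peg; the burnisher stands on it. Origin at the centre of its underside.
- vice: Small green-painted bench vice fixed to the table, base 170 x 100 mm (x -70 to +100). Origin under the base; x points from the nipple to the screw's crossbar (at x +107), z up. Jaws at x +9 to +67 mm, 90 mm wide, 64 mm high, holding a wooden strip up to 70 mm high. A sloped boss at x -70 to -5 carries the nipple, which leans 25 degrees from vertical towards -x.
- nipple_seat (a point): Centre of the upper face of the nipple's collar (29 mm across), on which the coupler's mouth rim lands when snapped on. z points outward along the nipple's axis (25 degrees off vertical). It moves with the nipple as that sinks.
- nipple_tip (a point): Tip of the nipple, 21 mm out from nipple_seat on its axis, same axes. A steel stem 15 mm thick, its nose tapering to 7 mm in the last 7 mm. Four sprung balls stand out to 22 mm across, 9.5 mm above the seat, and click into the greaser's wide bore once its lip has passed (about 5 to 10 N).
- nipple (a joint): How far the nipple has been pushed into the vice along its axis: 0 out, 0.009 m fully in. Sprung outward: starts to give at 9 N, 13.5 N fully in, so it normally gives only after the coupler has snapped on.
- burnisher: loose burnishing tool standing on the plain stand: dark wooden pear-shaped handle on a steel neck and a 36 mm disc foot, 114 mm tall, no flange and no open mouth; origin at the centre of its underside. Not needed.
- wippen_a: loose pale wooden piano-action part, about 90 x 36 x 40 mm, lying on the table nearest the robot; origin at the centre of its underside. Not needed.
- wippen_b: another such wooden part, far middle of the table. Not needed.
- wippen_c: another such wooden part, right of the vice. Not needed.
- pin_tin: low round metal tin, 44 mm across, 26 mm high, between the two stands; origin at the centre of its underside. Not needed.
- glue: white glue bottle, 48 mm across, 130 mm tall, far side of the table; origin at the centre of its underside. Not needed.
- screwdriver: wooden-handled screwdriver lying on the near right of the table. Not needed.
- micrometer: small steel outside micrometer lying on the far left. Not needed.
Mind the look-alikes: they are no part of the job. Leave any white look-alike of the stand alone.

How it is judged (in metres and radians):
On the way, in this order (a step that is already met when the one before it is completed fails the run):
1. the greaser is lifted clear of its peg, in the fingers (z of greaser in the frame of stand above 0.036 m and contact force between the fingers and greaser above 1 N), for 0.1 s.
2. the coupler is snapped on, seated on the collar, and the nipple is held more than 5 of its 9 mm in (z of greaser in the frame of nipple_seat between -0.003 and 0.003 m and x of greaser in the frame of nipple_seat between -0.004 and 0.004 m and y of greaser in the frame of nipple_seat between -0.004 and 0.004 m and angle between the z axis of greaser and the z axis of nipple_seat, either way round below 0.14 rad and value of joint nipple above 0.005 m and contact force between the fingers and greaser above 2 N), for 0.5 s.
At the end, for the whole second after the job is handed in: Coupler mouth within 3 mm of the collar's face and 4 mm of the nipple's axis, axes within 8 degrees; nipple pushed in by more than 5 of its 9 mm; the fingers still hold the greaser (over 2 N), which pushes on the nipple with over 5 N and is still (all of step 2 and linear speed of greaser below 0.02 m/s and contact force between greaser and vice above 5 N); the arm keeps its last pose, push and grip.
It fails at once if a bystander is moved more than 40 mm (distance of any of burnisher, wippen_a, wippen_b, wippen_c, pin_tin, glue, screwdriver, micrometer from where it was at the start of the episode above 0.04 m).
It also fails if it takes over 40 s, if anything falls off the work surface, if the arm or the gripper's body presses on something with over 40 N, if the wrist force passes 120 N, or if a joint passes its speed limit or range.

### The arm

A 7-joint arm with a two-finger parallel gripper is mounted at the origin on the work surface. World frame = base frame: x ahead of the robot, y to its left, z up, the work surface at z = 0. Lengths are in m, angles in degrees, forces in N, time in s.
With the tool pointing down it reaches from about 0.425 to 0.925 m from the base axis. Payload 6.8 kg.
Tool frame: the origin (TCP) lies midway between the tips of the shut fingers; the grasp point (between the pads) lies env.pinch_z behind it (env.pinch_z is the distance from the TCP to the grasp point, in m); z points along the fingers, y is the line along which they close (so a half turn about z gives the same grasp; the last joint's range is limited). The gripper opens to 85 mm and grips with 20 to 120 N. Pads are 22 mm wide; open, the fingers measure 114 mm over their backs; the gripper's body (76 mm by 85 mm) begins 54 mm behind the grasp point. The pads swing forward as they close: fully open they stand 13 mm farther back than shut.
Start: joints at [-72.256, 27.33, 1.283, 89.118, -0.659, 63.558, -4.761], TCP at [0.274, 0.617, 0.231] pointing down, gripper open.
Joint ranges: [-169.35, 169.35], [-19.33, 120.38], [-80.79, 83.38], [13.8, 139.57], [-78.32, 258.32], [9.67, 109.79], [-169.56, 169.56]. Speed limits (degrees/s): [136.94, 136.94, 180, 180, 180, 180, 180].

### API

Orientations are given as a 3x3 rotation matrix whose columns are the frame's x, y, z axes.
In Python, from rig import env gives the robot as it stands.
- The arm moves only by the tool step_arm, never from a script. Its argument "targets" is a list that holds one entry, the list of rows, each a list of 7 numbers: the opening, from -1 (shut) to 1 (fully open), then the shift along the tool's x, y, z in m, then the turn, a rotation vector about the tool's x, y, z in degrees. In form: [[[jaw, tx, ty, tz, ax, ay, az], ...]]. A call has 1 to 20 rows; each row is the pose to reach, as a shift and turn from the pose commanded when the call began, along the tool's axes at that moment; what a row does not reach only later rows make up. A row lasts 1/12 s, in which the tool goes at most 41.7 mm and 7.16 degrees, less where a joint would pass 70% of its speed; a pose out of reach is approached as far as the arm can. A call with a gripper value outside its range is refused whole. The fingers move at their own pace and stop on an object; "grip_force" is the grip in N (left out, the last holds). Time passes only in rows, so rows that repeat a pose let the fingers close. It gives the time, the measured TCP pose, the force, the opening and the grip force at its end, in the units of the state.
- env.observe(): the state, without advancing time (a new reading comes with each control period).
- env.camera(name): name is "side" or "top" or "wrist"; returns a dict with "image" (400x640x3 uint8, red, green, blue), "depth" (400x640 float32, m along the optical axis (not along the pixel's ray), 0 where there is no reading), "K" (3x3 intrinsics, pixels), "T" (4x4, takes a point from camera to world coordinates); the wrist camera has in their place "T_tool_cam" (4x4, takes a point from camera to tool coordinates, whose origin is the TCP and whose axes are the flange's). Camera axes: x right, y up, looking along -z (the intrinsics and any distortion apply to the point x, -y, -z); pixel columns grow to the right and rows downward; lengths in m; the calibration is good to about 2 mm. A picture is of the moment at which its call begins: read the wrist's pose just before it.
- env.hand_in(): hands the job in; it is judged then, once.
The state is a dict: "t": time; "joints": joint angles; "joint_velocities": joint speeds; "effort": joint torques, N m; "tcp_pos": TCP position; "orientation": TCP orientation; "contact_force": force on the tool from outside, world axes, zero at the start; "torque": the same for the moment, N m; "gripper_width": opening from 0.0 (shut) to 1.0 (fully open); "grasp_force": force on a finger pad.
Only numpy, scipy, OpenCV 4.12 (cv2) and the standard library are available. Lean on these libraries where they do the work, as an engineer would, in place of code of your own. Each camera call takes 0.05 s, during which the arm holds its last target. There are 200 camera calls.

## Working session

There is one attempt and no reset: what is moved stays moved. The work goes in short steps, Python scripts to look and compute and a tool call to move; the robot and the scene stay as the last step left them, time stands still between calls to the robot, and variables do not carry over. Pictures are saved under pics/ and viewed, at most 10 in all, crops included, and the job is handed in when it is done.

Besides the shell and the picture viewer there is one more tool, called after "Emit:" as name(argument=value, ...) on one line, values as JSON. step_arm: Moves the arm, as the interface text tells. Its arguments: {"type":"object","properties":{"targets":{"type":"array"},"grip_force":{"type":"number"}},"required":["targets"]}

```bash
ls; mkdir -p pics
python3 - <<'E'
from rig import env
import cv2,numpy as np,pickle
s=env.observe(); print(s, env.pinch_z)
for n in ("top","side"):
    c=env.camera(n); pickle.dump(c,open(f"pics/{n}0.pkl","wb"))
    cv2.imwrite(f"pics/{n}0.png",c["image"][:,:,::-1]); print(n,c["K"],c["T"],(c["depth"]>0).mean(), c.keys())
E
```

```text
pics
{'t': 0.0, 'joints': array([-72.25711261,  27.37683632,   1.28119003,  89.17898601,
        -0.65944821,  63.55524996,  -4.76298033]), 'joint_velocities': array([-0.05912569, -0.04472375, -0.1059549 , -0.09938024, -0.05596132,
        0.05310947, -0.06596003]), 'effort': array([ 2.05212045e-04, -5.96443820e+01,  1.60755605e+00, -2.81200004e+01,
        1.23343058e-02,  9.33537172e-03,  4.16800034e-07]), 'tcp_pos': array([0.2736498 , 0.61640207, 0.23030895]), 'orientation': array([[-9.13982551e-01,  4.05753037e-01, -6.07833206e-04],
       [ 4.05753470e-01,  9.13980971e-01, -1.70502594e-03],
       [-1.36271471e-04, -1.80499439e-03, -9.99998362e-01]]), 'contact_force': array([-0.76997584, -0.24143001,  0.75163679]), 'torque': array([-0.05043427,  0.00818603, -0.00290228]), 'grasp_force': 0.0, 'gripper_width': 1.00249386461451} 0.0187
top [[471.15921501   0.         318.24741336]
 [  0.         471.15921501 194.42470265]
 [  0.           0.           1.        ]] [[-0.02725927  0.98622132 -0.16317     0.35914624]
 [-0.99961552 -0.02606477  0.00945733 -0.05740889]
 [ 0.00507404  0.16336506  0.98655264  1.20497954]
 [ 0.          0.          0.          1.        ]] 0.99598828125 dict_keys(['image', 'depth', 'K', 'T'])
side [[383.61148101   0.         317.42463528]
 [  0.         383.61148101 203.25396788]
 [  0.           0.           1.        ]] [[ 0.69510304  0.44040007 -0.56822491  0.06264288]
 [-0.71890924  0.42705248 -0.54844843 -0.54558617]
 [ 0.00112513  0.78973031  0.61345315  0.6341196 ]
 [ 0.          0.          0.          1.        ]] 0.996171875 dict_keys(['image', 'depth', 'K', 'T'])
```

View pics/top0.png

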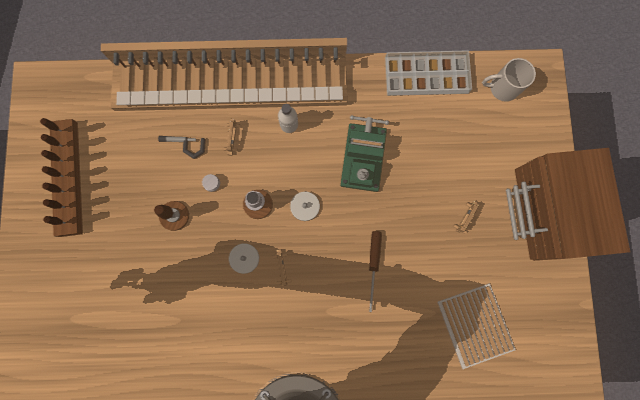

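View pics/side0.png

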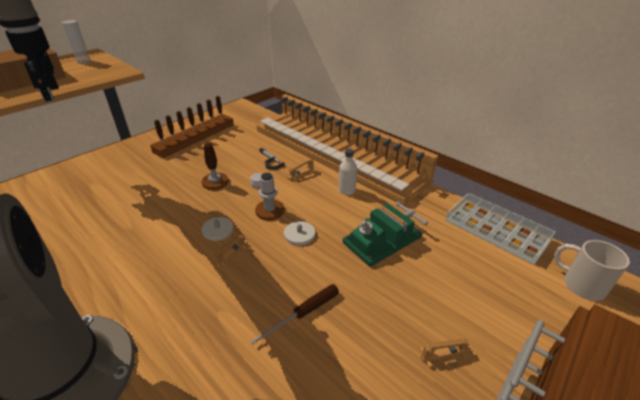

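Top view: the greaser is on the brown disc at about (256,202), with a white look-alike at (305,206). The vice is green, with its nipple at about (363,175) and crossbar at the top (372,120). The burnisher is at (172,213). In the side view the greaser is at (268,190) and the nipple at (367,228).

```bash
cat > h.py <<'E'
import numpy as np,cv2,pickle
def load(n): return pickle.load(open(f"pics/{n}.pkl","rb"))
def cloud(c,T=None):
    T=c["T"] if T is None else T
    K=c["K"];d=c["depth"];v,u=np.mgrid[0:d.shape[0],0:d.shape[1]]
    P=np.stack([(u-K[0,2])/K[0,0]*d,-(v-K[1,2])/K[1,1]*d,-d],-1)
    P=P@T[:3,:3].T+T[:3,3]; P[d<=0]=np.nan
    return P
def proj(c,X,T=None):
    T=c["T"] if T is None else T
    p=(np.asarray(X)-T[:3,3])@T[:3,:3]; K=c["K"]
    return np.array([K[0,2]-K[0,0]*p[0]/p[2],K[1,2]+K[1,1]*p[1]/p[2]])
def ray(c,uv,z,T=None):
    T=c["T"] if T is None else T
    K=c["K"];r=T[:3,:3]@np.array([(uv[0]-K[0,2])/K[0,0],-(uv[1]-K[1,2])/K[1,1],-1])
    o=T[:3,3]; return o+r*(z-o[2])/r[2]
E
python3 - <<'E'
from h import *
np.set_printoptions(precision=4,suppress=True)
for n in("top0","side0"):
    c=load(n);P=cloud(c);im=c["image"].astype(int)
    print(n,proj(c,[.274,.617,.23]))
    g=(im[...,1]>im[...,0]+15)&(im[...,1]>im[...,2]+5)&(P[...,2]<.12)
    pts=P[g];print("green",g.sum(),np.nanmin(pts,0),np.nanmax(pts,0))
    if n=="top0":
        print("table z",np.nanmedian(P[280:300,400:420,2]))
        q=pts[pts[:,2]<.13];r=cv2.minAreaRect(q[:,:2].astype(np.float32));print("rect",r,cv2.boxPoints(r))
        for nm,u,v in(("greaser",255,200),("wstand",305,206)):
            s=P[v-30:v+30,u-22:u+23].reshape(-1,3)
            for lo,hi in((.098,.12),(.05,.098),(.008,.02)):
                k=s[(s[:,2]>lo)&(s[:,2]<hi)]
                if len(k)>3: print(nm,lo,len(k),np.median(k,0),k.min(0),k.max(0))
        s=P[160:190,345:385];print("vice boss z",np.round(s[::3,::4,2]*1000))
E
python3 - <<'E'
from h import *
a=load("top0")["image"][110:240,230:400];b=load("side0")["image"][160:270,240:440]
f=lambda x:cv2.resize(x,(780,290 if x is a else 290),interpolation=cv2.INTER_CUBIC)
o=cv2.resize(a,None,fx=2.25,fy=2.25,interpolation=2);p=cv2.resize(b,None,fx=2,fy=2,interpolation=2)
H=max(o.shape[0],p.shape[0]);W=np.zeros((H,o.shape[1]+p.shape[1],3),np.uint8);W[:o.shape[0],:o.shape[1]]=o;W[:p.shape[0],o.shape[1]:]=p
cv2.imwrite("pics/crop0.png",W[:,:,::-1]);print(W.shape)
E
```

```text
top0 [-20.3996 324.9391]
green 1277 [ 0.5623 -0.2484  0.0103] [ 0.7416 -0.1279  0.0709]
table z -0.000948359796192455
rect ((0.6526950597763062, -0.18771567940711975), (0.09556400775909424, 0.16814470291137695), 80.15094757080078) [[ 0.5617 -0.2204]
 [ 0.7274 -0.2492]
 [ 0.7437 -0.155 ]
 [ 0.578  -0.1263]]
greaser 0.098 170 [0.5355 0.0874 0.1115] [0.5195 0.0715 0.0984] [0.5536 0.1029 0.1176]
greaser 0.05 137 [0.5265 0.0769 0.0655] [0.5136 0.0646 0.0585] [0.5604 0.1113 0.0978]
greaser 0.008 333 [0.5238 0.0758 0.011 ] [0.4995 0.0502 0.008 ] [0.5729 0.1245 0.0175]
wstand 0.008 571 [ 0.5279 -0.0338  0.0111] [ 0.4912 -0.0702  0.008 ] [0.5644 0.0042 0.0184]
vice boss z [[16. 19. 45. 48. 45. 38. 15. 19. 15. 16.]
 [19. 20. 65. 69. 65. 68. 71. 54. 15. 16.]
 [16. 18. 62. 63. 63. 64. 61. 64. 20. 15.]
 [18. 23. 62. 61. 78. 79. 64. 64. 10. 15.]
 [14. 14. 56. 57. 84. 83. 58. 58. 16.  2.]
 [20. 20. 53. 70. 88. 89. 56. 54. 14. -4.]
 [17. 17. 50. 50. 80. 78. 51. 48. 15.  0.]
 [19. 42. 45. 45. 46. 50. 45. 44. 17.  2.]
 [18. 13. 28. 31. 42. 44. 43. 14. 17. -6.]
 [-1.  6. 13. 17. 18. 13. 19. 18. 15. -2.]]
side0 [ 54.4676 100.0975]
green 2145 [ 0.5611 -0.2522  0.0085] [ 0.7271 -0.1299  0.0733]
(292, 782, 3)
```

View pics/crop0.png

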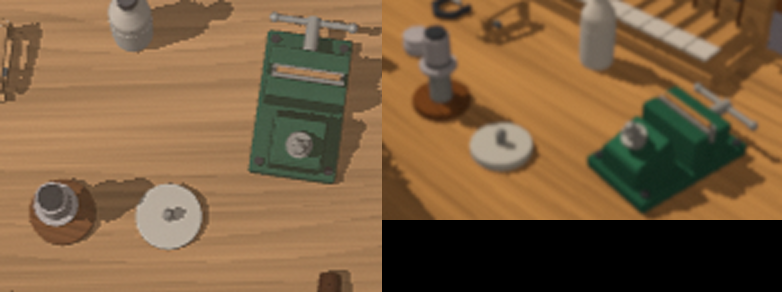

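```bash
cat >> h.py <<'E'
from scipy.spatial.transform import Rotation as Rn
def pose(yaw,tilt):
    """tool R: tool y = vice y (yaw deg), tool z = -(nipple z) tilted by tilt deg towards -x of vice"""
    a=np.radians(yaw);b=np.radians(tilt)
    X=np.array([np.cos(a),np.sin(a),0]);Y=np.array([-np.sin(a),np.cos(a),0]);Z=np.array([0,0,1.])
    z=-(np.cos(b)*Z-np.sin(b)*X); return np.column_stack([np.cross(Y,z),Y,z])
def delta(s,p,R):
    R0=s["orientation"]; return np.round(R0.T@(np.asarray(p)-s["tcp_pos"]),4),np.round(Rn.from_matrix(R0.T@R).as_rotvec(degrees=True),2)
E
python3 - <<'E'
from rig import env
from h import *
s=env.observe();print(delta(s,[.536,.0875,.21],pose(-9.86,0)))
c=env.camera("wrist");print(c["T_tool_cam"],c["K"])
E
```

```text
(array([-0.4544, -0.377 ,  0.0211]), array([-9.000e-02, -1.000e-02, -1.407e+01]))
[[-2.74654465e-04  9.50517993e-01  3.10669389e-01  7.99153494e-02]
 [ 9.99999948e-01  2.07925829e-04  2.47907299e-04  1.85381843e-04]
 [ 1.71044158e-04  3.10669440e-01 -9.50518001e-01 -1.42126614e-01]
 [ 0.00000000e+00  0.00000000e+00  0.00000000e+00  1.00000000e+00]] [[282.94657167   0.         317.56818934]
 [  0.         282.94657167 201.39374783]
 [  0.           0.           1.        ]]
```

Emit:
step_arm(targets=[[[1, -0.454, -0.377, 0.021, 0, 0, -14], [1, -0.454, -0.377, 0.021, 0, 0, -14], [1, -0.454, -0.377, 0.021, 0, 0, -14], [1, -0.454, -0.377, 0.021, 0, 0, -14], [1, -0.454, -0.377, 0.021, 0, 0, -14], [1, -0.454, -0.377, 0.021, 0, 0, -14], [1, -0.454, -0.377, 0.021, 0, 0, -14], [1, -0.454, -0.377, 0.021, 0, 0, -14], [1, -0.454, -0.377, 0.021, 0, 0, -14], [1, -0.454, -0.377, 0.021, 0, 0, -14], [1, -0.454, -0.377, 0.021, 0, 0, -14], [1, -0.454, -0.377, 0.021, 0, 0, -14], [1, -0.454, -0.377, 0.021, 0, 0, -14], [1, -0.454, -0.377, 0.021, 0, 0, -14], [1, -0.454, -0.377, 0.021, 0, 0, -14], [1, -0.454, -0.377, 0.021, 0, 0, -14], [1, -0.454, -0.377, 0.021, 0, 0, -14], [1, -0.454, -0.377, 0.021, 0, 0, -14], [1, -0.454, -0.377, 0.021, 0, 0, -14], [1, -0.454, -0.377, 0.021, 0, 0, -14]]])

```text
t: 1.82
tcp_pos: [0.5353, 0.0898, 0.2103]
orientation: [[-0.985, 0.17, -0.0], [0.17, 0.985, 0.0], [0.0, 0.0, -1.0]]
contact_force: [0.2, -0.2, -0.4]
gripper_width: 1.0
grasp_force: 0.0
```

```bash
cat >> h.py <<'E'
def wrist(env,name):
    s=env.observe();c=env.camera("wrist");T=np.eye(4);T[:3,:3]=s["orientation"];T[:3,3]=s["tcp_pos"]
    c["T"]=T@c["T_tool_cam"];pickle.dump(c,open(f"pics/{name}.pkl","wb"));cv2.imwrite(f"pics/{name}.png",c["image"][:,:,::-1]);return s,c
E
python3 - <<'E'
from rig import env
from h import *
np.set_printoptions(precision=4,suppress=True)
s,c=wrist(env,"w1");P=cloud(c);print(s["tcp_pos"],s["joints"])
for n,c in(("wrist",c),):
    s_=P.reshape(-1,3);s_=s_[(abs(s_[:,0]-.536)<.05)&(abs(s_[:,1]-.0875)<.05)]
    for lo,hi in((.109,.118),(.1,.109),(.06,.072),(.009,.016)):
        k=s_[(s_[:,2]>lo)&(s_[:,2]<hi)]
        if len(k)>5:
            (cx,cy),r=cv2.minEnclosingCircle(k[:,:2].astype(np.float32));print(lo,len(k),cx,cy,r,np.median(k[:,2]))
E
```

```text
[0.5353 0.0898 0.2103] [-25.7941  16.2412  11.723  109.2519  -4.0183  54.9032  68.0078]
0.109 708 0.537696897983551 0.08890891820192337 0.013929628767073154 0.11342306701725173
0.1 376 0.5380350947380066 0.08856172114610672 0.0172362569719553 0.1074316026398613
0.06 545 0.5378198027610779 0.08875499665737152 0.023873401805758476 0.06550718805082006
0.009 1414 0.5381128191947937 0.08842471241950989 0.038027599453926086 0.011491388394072322
```

View pics/w1.png

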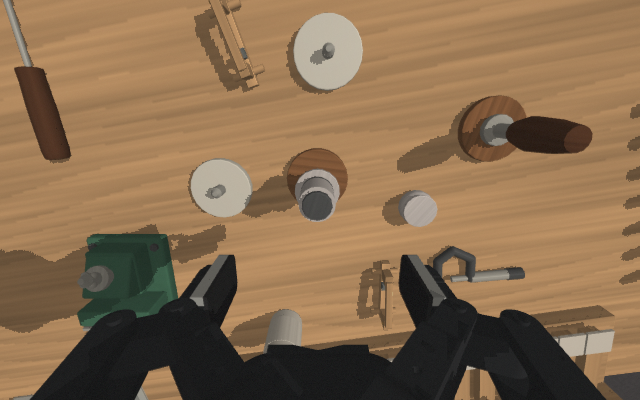

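The wrist view shows the greaser cap at (317,205), central between the fingers. All four measured radii (14, 17, 24 and 38 mm) match the given sizes. The nipple is visible at (97,278).

Emit:
step_arm(targets=[[[1, -0.002, 0.001, 0.04, 0, 0, 0], [1, -0.002, 0.001, 0.07, 0, 0, 0], [1, -0.002, 0.001, 0.09, 0, 0, 0], [1, -0.002, 0.001, 0.09, 0, 0, 0], [1, -0.002, 0.001, 0.09, 0, 0, 0]]])

```text
t: 2.28
tcp_pos: [0.5373, 0.0892, 0.1199]
orientation: [[-0.985, 0.172, -0.002], [0.172, 0.985, -0.001], [0.002, -0.001, -1.0]]
contact_force: [0.1, 0.9, -0.0]
gripper_width: 1.0
grasp_force: 0.0
```

Emit:
step_arm(targets=[[[1, 0, 0, 0.025, 0, 0, 0], [1, 0, 0, 0.04, 0, 0, 0], [1, 0, 0, 0.05, 0, 0, 0], [1, 0, 0, 0.05, 0, 0, 0], [1, 0, 0, 0.05, 0, 0, 0], [-1, 0, 0, 0.05, 0, 0, 0], [-1, 0, 0, 0.05, 0, 0, 0], [-1, 0, 0, 0.05, 0, 0, 0], [-1, 0, 0, 0.05, 0, 0, 0], [-1, 0, 0, 0.05, 0, 0, 0], [-1, 0, 0, 0.05, 0, 0, 0], [-1, 0, 0, 0.05, 0, 0, 0], [-1, 0, 0, 0.05, 0, 0, 0], [-1, 0, 0, 0.05, 0, 0, 0], [-1, 0, 0, 0.05, 0, 0, 0], [-1, 0, 0, 0.05, 0, 0, 0]]], grip_force=90)

```text
t: 3.62
tcp_pos: [0.5385, 0.0888, 0.0711]
orientation: [[-0.985, 0.173, 0.001], [0.173, 0.985, 0.0], [-0.001, 0.001, -1.0]]
contact_force: [-1.0, -0.5, 6.6]
gripper_width: 0.379
grasp_force: 88.6
```

Emit:
step_arm(targets=[[[-1, 0, 0, -0.015, 0, 0, 0], [-1, 0, 0, -0.035, 0, 0, 0], [-1, 0, 0, -0.06, 0, 0, 0], [-1, 0, 0, -0.09, 0, 0, 0], [-1, 0, 0, -0.12, 0, 0, 0], [-1, 0, 0, -0.14, 0, 0, 0], [-1, 0, 0, -0.14, 0, 0, 0], [-1, 0, 0, -0.14, 0, 0, 0], [-1, 0, 0, -0.14, 0, 0, 0]]])

```text
t: 4.37
tcp_pos: [0.5368, 0.0886, 0.2088]
orientation: [[-0.985, 0.172, -0.002], [0.172, 0.985, -0.001], [0.002, -0.001, -1.0]]
contact_force: [-0.2, 0.1, -3.9]
gripper_width: 0.374
grasp_force: 89.5
```

Run:
```python
from rig import env
from h import *
np.set_printoptions(precision=4,suppress=True)
print(env.observe()["tcp_pos"],env.observe()["contact_force"])
for n in("w1","top0"):
    c=load(n);P=cloud(c);im=c["image"].astype(int)
    # nipple area: grey pixels above boss
    m=(abs(P[...,0]-.60)<.04)&(abs(P[...,1]+.18)<.035)&(P[...,2]>.045)
    grey=m&(im[...,1]<im[...,0]+12)&(abs(im[...,0]-im[...,2])<60)
    q=P[grey];print(n,len(q),np.median(q,0))
    for lo in np.arange(.05,.095,.005):
        k=q[(q[:,2]>=lo)&(q[:,2]<lo+.005)]
        if len(k):print("%.3f"%lo,len(k),k.mean(0),k.min(0)[:2],k.max(0)[:2])
```

```text
[0.5368 0.0886 0.2088] [-0.2152  0.1228 -3.8799]
w1 735 [ 0.5916 -0.1718  0.0758]
0.050 13 [ 0.5879 -0.1911  0.0522] [ 0.583  -0.2039] [ 0.5959 -0.1727]
0.055 15 [ 0.5999 -0.1704  0.0576] [ 0.5947 -0.1718] [ 0.6065 -0.1691]
0.060 25 [ 0.5983 -0.1733  0.0627] [ 0.5854 -0.2102] [ 0.6162 -0.1651]
0.065 162 [ 0.5909 -0.1757  0.0677] [ 0.5817 -0.2091] [ 0.6226 -0.1627]
0.070 131 [ 0.5978 -0.1686  0.0724] [ 0.5864 -0.1846] [ 0.6092 -0.1619]
0.075 130 [ 0.5987 -0.175   0.0773] [ 0.5812 -0.189 ] [ 0.609  -0.1663]
0.080 95 [ 0.5887 -0.172   0.0826] [ 0.5821 -0.1849] [ 0.5993 -0.1668]
0.085 111 [ 0.5901 -0.1737  0.0874] [ 0.5828 -0.1853] [ 0.5989 -0.1696]
0.090 51 [ 0.5876 -0.1757  0.0913] [ 0.5835 -0.1802] [ 0.5923 -0.1717]
top0 234 [ 0.5971 -0.1844  0.0644]
0.050 29 [ 0.599  -0.1956  0.0522] [ 0.5706 -0.2102] [ 0.6348 -0.1631]
0.055 36 [ 0.6091 -0.1927  0.0575] [ 0.5898 -0.2088] [ 0.6337 -0.1576]
0.060 29 [ 0.6153 -0.1886  0.0624] [ 0.5963 -0.2113] [ 0.6299 -0.1621]
0.065 18 [ 0.5986 -0.1775  0.0676] [ 0.5826 -0.1912] [ 0.6287 -0.1591]
0.070 25 [ 0.5968 -0.18    0.0722] [ 0.5892 -0.1957] [ 0.622  -0.1647]
0.075 29 [ 0.5995 -0.1788  0.0772] [ 0.5829 -0.1893] [ 0.6064 -0.1672]
0.080 13 [ 0.5902 -0.1776  0.0825] [ 0.5822 -0.1885] [ 0.5979 -0.1709]
0.085 21 [ 0.5905 -0.1769  0.0873] [ 0.5836 -0.1856] [ 0.5965 -0.1704]
0.090 9 [ 0.587  -0.1782  0.0906] [ 0.5831 -0.1799] [ 0.5906 -0.175 ]
```

Run:
```python
from rig import env
from h import *
s=env.observe();R=pose(-9.86,25);p=np.array([.587,-.1765,.092])-.08*R[:,2]+.08*R[:,1]
print(p,delta(s,p,R))
```

```text
[ 0.56738924 -0.09189209  0.16450462] (array([-0.0613, -0.1725,  0.0443]), array([ -0.07, -25.13,  -0.06]))
```

Emit:
step_arm(targets=[[[-1, -0.005, -0.015, 0.004, 0, -2.5, 0], [-1, -0.015, -0.04, 0.01, 0, -6, 0], [-1, -0.025, -0.07, 0.018, 0, -10, 0], [-1, -0.036, -0.1, 0.026, 0, -15, 0], [-1, -0.046, -0.13, 0.034, 0, -19, 0], [-1, -0.055, -0.155, 0.04, 0, -22.5, 0], [-1, -0.061, -0.172, 0.044, 0, -25, 0], [-1, -0.061, -0.172, 0.044, 0, -25, 0], [-1, -0.061, -0.172, 0.044, 0, -25, 0], [-1, -0.061, -0.172, 0.044, 0, -25, 0], [-1, -0.061, -0.172, 0.044, 0, -25, 0], [-1, -0.061, -0.172, 0.044, 0, -25, 0]]])

```text
t: 5.37
tcp_pos: [0.5689, -0.0898, 0.1663]
orientation: [[-0.893, 0.171, 0.416], [0.155, 0.985, -0.072], [-0.422, 0.0, -0.906]]
contact_force: [0.3, 0.2, -2.9]
gripper_width: 0.377
grasp_force: 89.7
```

Run:
```python
from rig import env
from h import *
s,c=wrist(env,"w2");print(s["tcp_pos"],s["joints"],delta(s,s["tcp_pos"],pose(-9.86,25)))
print(proj(c,[.587,-.1765,.092]),proj(c,s["tcp_pos"]+s["orientation"][:,2]*.059))
```

```text
[ 0.56891278 -0.08979862  0.16629884] [-13.36959681  12.75763526  15.81069339 126.4748833    0.43502977
  16.49040089  81.10005134] (array([0., 0., 0.]), array([ 0.03, -0.01,  0.03]))
[218.89957557 207.34782079] [317.35332791 219.15898664]
```

View pics/w2.png

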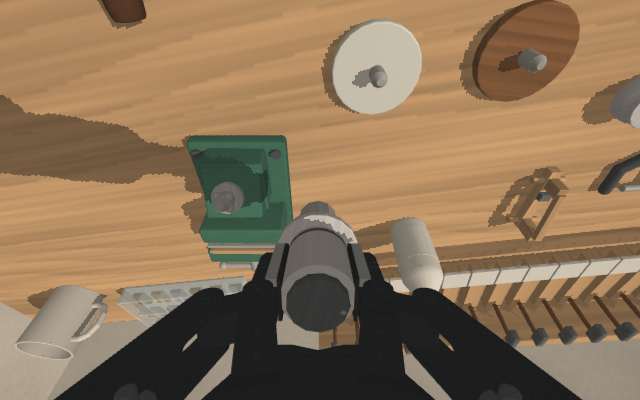

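The view shows the nipple and its collar at about (226,198), and the gripped greaser's coupler at (318,210). Next I measure both in the tool frame.

Run:
```python
from h import *
np.set_printoptions(precision=4,suppress=True)
c=load("w2");P=cloud(c,c["T_tool_cam"]);im=c["image"].astype(int)
sat=im.max(-1)-im.min(-1)
v,u=np.mgrid[0:400,0:640]
m=(abs(u-226)<35)&(abs(v-198)<35)&(sat<28)
q=P[m]
for lo in np.arange(.07,.13,.0025):
    k=q[(q[:,2]>=lo)&(q[:,2]<lo+.0025)]
    if len(k)>2:
        (cx,cy),r=cv2.minEnclosingCircle(k[:,:2].astype(np.float32));print("%.4f"%lo,len(k),k.mean(0),"enc %.4f %.4f r %.4f"%(cx,cy,r))
print("greaser")
m=(abs(u-318)<60)&(v>195)&(v<335)&(sat<28);q=P[m];q=q[(abs(q[:,1])<.03)&(abs(q[:,0])<.03)]
for lo in np.arange(-.045,.065,.005):
    k=q[(q[:,2]>=lo)&(q[:,2]<lo+.005)]
    if len(k)>8:
        print("%.3f"%lo,len(k),k.min(0)[:2],k.max(0)[:2],"ymid %.4f"%((k[:,1].min()+k[:,1].max())/2))
a=im[150:250,180:370].astype(np.uint8);cv2.imwrite("pics/w2c.png",cv2.resize(a,None,fx=4,fy=4,interpolation=2)[:,:,::-1])
```

```text
0.0800 71 [ 0.0034 -0.082   0.0815] enc 0.0031 -0.0820 r 0.0042
0.0825 50 [ 0.0042 -0.0807  0.0839] enc 0.0031 -0.0817 r 0.0060
0.0850 68 [ 0.0046 -0.0802  0.0862] enc 0.0031 -0.0821 r 0.0073
0.0875 87 [ 0.0048 -0.0808  0.0888] enc 0.0033 -0.0822 r 0.0099
0.0900 75 [ 0.0059 -0.0799  0.0909] enc 0.0033 -0.0823 r 0.0106
0.0925 21 [ 0.0071 -0.0778  0.0935] enc 0.0039 -0.0806 r 0.0101
0.0950 8 [ 0.0074 -0.0797  0.0964] enc 0.0055 -0.0800 r 0.0065
0.0975 8 [ 0.0058 -0.0783  0.0987] enc 0.0051 -0.0800 r 0.0069
0.1000 238 [ 0.006  -0.0791  0.1019] enc 0.0033 -0.0823 r 0.0147
0.1025 174 [ 0.0069 -0.0789  0.1031] enc 0.0030 -0.0825 r 0.0148
0.1050 32 [ 0.0117 -0.074   0.106 ] enc 0.0074 -0.0779 r 0.0130
0.1075 12 [ 0.0117 -0.0749  0.1082] enc 0.0088 -0.0783 r 0.0127
0.1150 104 [ 0.0136 -0.0832  0.1172] enc 0.0110 -0.0827 r 0.0295
0.1175 1436 [ 0.0158 -0.0813  0.1186] enc 0.0081 -0.0856 r 0.0334
0.1200 76 [ 0.0192 -0.079   0.1205] enc 0.0107 -0.0849 r 0.0331
greaser
-0.045 3088 [-0.0126 -0.0242] [0.0148 0.025 ] ymid 0.0004
-0.040 1882 [-0.012  -0.0244] [0.018  0.0251] ymid 0.0004
-0.035 655 [-0.0104 -0.0262] [0.018  0.0273] ymid 0.0006
-0.030 616 [ 0.0057 -0.0272] [0.0179 0.0282] ymid 0.0005
-0.025 583 [ 0.0057 -0.0285] [0.0182 0.0292] ymid 0.0004
-0.020 550 [ 0.0057 -0.0295] [0.0179 0.0297] ymid 0.0001
-0.015 497 [ 0.0055 -0.0295] [0.0178 0.0299] ymid 0.0002
-0.010 379 [ 0.0059 -0.0285] [0.0177 0.0288] ymid 0.0001
-0.005 281 [ 0.0056 -0.0222] [0.0178 0.0226] ymid 0.0002
-0.000 367 [ 0.0049 -0.022 ] [0.0242 0.0222] ymid 0.0001
0.005 994 [ 0.005  -0.0229] [0.0245 0.0223] ymid -0.0003
0.010 19 [ 0.0152 -0.0188] [0.0239 0.0173] ymid -0.0008
0.035 27 [ 0.0129 -0.0071] [0.0152 0.0066] ymid -0.0002
0.040 60 [ 0.0101 -0.0093] [0.0152 0.0103] ymid 0.0005
0.045 81 [ 0.0081 -0.0118] [0.015 0.012] ymid 0.0001
0.050 70 [ 0.007  -0.0127] [0.0151 0.0123] ymid -0.0002
0.055 46 [ 0.008  -0.0114] [0.015  0.0117] ymid 0.0001
```

View pics/w2c.png

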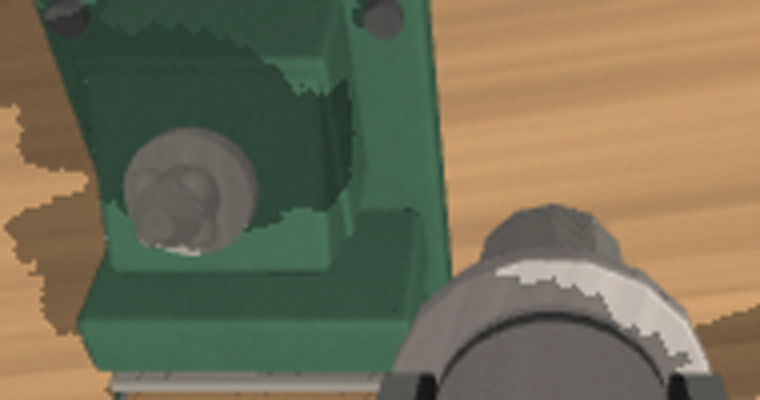

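Run:
```python
from rig import env
from h import *
s=env.observe();R=pose(-9.86,25)
s0=np.array([0.56891278,-0.08979862,0.16629884])
seat=s0+R@[.0025,-.0825,.043];np.save("seat.npy",seat)
print(s["tcp_pos"],seat,delta(s,seat-.043*R[:,2],R))
```

```text
[ 0.56889279 -0.08995967  0.16639271] [ 0.57045723 -0.17380393  0.12627106] (array([ 0.0026, -0.0823,  0.0001]), array([ 0.02, -0.  ,  0.02]))
```

Emit:
step_arm(targets=[[[-1, 0, -0.015, 0, 0, 0, 0], [-1, 0.001, -0.035, 0, 0, 0, 0], [-1, 0.002, -0.055, 0, 0, 0, 0], [-1, 0.002, -0.07, 0, 0, 0, 0], [-1, 0.0025, -0.08, 0, 0, 0, 0], [-1, 0.0025, -0.082, 0, 0, 0, 0], [-1, 0.0025, -0.0825, 0, 0, 0, 0], [-1, 0.0025, -0.0825, 0, 0, 0, 0], [-1, 0.0025, -0.0825, 0, 0, 0, 0], [-1, 0.0025, -0.0825, 0, 0, 0, 0]]])

```text
t: 6.25
tcp_pos: [0.5523, -0.1707, 0.1652]
orientation: [[-0.893, 0.171, 0.416], [0.155, 0.985, -0.072], [-0.423, 0.0, -0.906]]
contact_force: [0.3, 0.1, -3.5]
gripper_width: 0.377
grasp_force: 89.9
```

Run:
```python
from rig import env
from h import *
s=env.observe();R=pose(-9.86,25);seat=np.load("seat.npy")
print(s["tcp_pos"],s["joints"],s["joint_velocities"],s["contact_force"],delta(s,seat,R))
```

```text
[ 0.55229128 -0.1707372   0.1652219 ] [  4.53212818  13.04362211   7.77129787 125.66054714  -8.98345342
  16.60168846  99.93740411] [ 0.09357486 -0.05251677  0.16879893 -0.00751753  0.02051463 -0.07760839
  0.27172683] [ 0.29768269  0.07461378 -3.48100209] (array([-0.0002,  0.0001,  0.0431]), array([ 0.02, -0.  ,  0.03]))
```

Emit:
step_arm(targets=[[[-1, 0, 0, 0.006, 0, 0, 0], [-1, 0, 0, 0.012, 0, 0, 0], [-1, 0, 0, 0.018, 0, 0, 0], [-1, 0, 0, 0.022, 0, 0, 0], [-1, 0, 0, 0.026, 0, 0, 0], [-1, 0, 0, 0.028, 0, 0, 0], [-1, 0, 0, 0.028, 0, 0, 0], [-1, 0, 0, 0.028, 0, 0, 0]]])

```text
t: 6.92
tcp_pos: [0.5635, -0.1742, 0.1397]
orientation: [[-0.893, 0.173, 0.416], [0.157, 0.985, -0.073], [-0.422, -0.0, -0.906]]
contact_force: [-0.5, 0.9, -2.9]
gripper_width: 0.379
grasp_force: 89.9
```

```bash
cat > st.py <<'E'
from rig import env
from h import *
np.set_printoptions(precision=4,suppress=True)
s=env.observe();R=pose(-9.86,25);seat=np.load("seat.npy")
print(s["tcp_pos"],s["joints"],"F tool",R.T@(s["contact_force"]-[0.3,.1,-3.5]),delta(s,seat,R))
E
python3 st.py
```

```text
[ 0.5635 -0.1742  0.1397] [  6.2615  16.6121   6.058  125.2556 -10.6366  13.453  101.541 ] F tool [ 0.5677  0.6931 -0.9211] (array([-0.0005,  0.0016,  0.015 ]), array([-0.04, -0.02, -0.08]))
```

Emit:
step_arm(targets=[[[-1, 0, 0.0015, 0, 0, 0, 0], [-1, 0, 0.0015, 0.002, 0, 0, 0], [-1, 0, 0.0015, 0.005, 0, 0, 0], [-1, 0, 0.0015, 0.008, 0, 0, 0], [-1, 0, 0.0015, 0.011, 0, 0, 0], [-1, 0, 0.0015, 0.014, 0, 0, 0], [-1, 0, 0.0015, 0.016, 0, 0, 0], [-1, 0, 0.0015, 0.016, 0, 0, 0]]])

```text
t: 7.58
tcp_pos: [0.5707, -0.1737, 0.1251]
orientation: [[-0.893, 0.173, 0.416], [0.156, 0.985, -0.073], [-0.423, 0.0, -0.906]]
contact_force: [-2.6, 2.2, 4.4]
gripper_width: 0.378
grasp_force: 90.4
```

```bash
python3 st.py
```

```text
[ 0.5707 -0.1737  0.1251] [  6.8335  18.6399   5.1907 124.9543 -11.288   11.6948 102.0011] F tool [-0.408   1.5293 -8.4914] (array([-0.0003, -0.0001, -0.0011]), array([-0.03, -0.01, -0.07]))
```

Emit:
step_arm(targets=[[[-1, 0, 0, 0.0015, 0, 0, 0], [-1, 0, 0, 0.003, 0, 0, 0], [-1, 0, 0, 0.0045, 0, 0, 0], [-1, 0, 0, 0.006, 0, 0, 0], [-1, 0, 0, 0.007, 0, 0, 0], [-1, 0, 0, 0.007, 0, 0, 0], [-1, 0, 0, 0.007, 0, 0, 0], [-1, 0, 0, 0.007, 0, 0, 0]]])

```text
t: 8.25
tcp_pos: [0.5734, -0.1742, 0.1195]
orientation: [[-0.893, 0.173, 0.417], [0.156, 0.985, -0.073], [-0.423, 0.0, -0.906]]
contact_force: [-5.6, 1.6, 7.2]
gripper_width: 0.376
grasp_force: 90.8
```

```bash
python3 st.py
python3 - <<'E'
from rig import env
from h import *
np.set_printoptions(precision=4,suppress=True)
s,c=wrist(env,"w3");P=cloud(c,c["T_tool_cam"]);im=c["image"].astype(int)
v,u=np.mgrid[0:400,0:640];sat=im.max(-1)-im.min(-1)
m=(abs(u-318)<60)&(v>165)&(v<335)&(sat<28);q=P[m];q=q[(abs(q[:,1])<.03)&(abs(q[:,0])<.03)]
for lo in np.arange(-.03,.09,.005):
    k=q[(q[:,2]>=lo)&(q[:,2]<lo+.005)]
    if len(k)>3: print("%.3f"%lo,len(k),k.min(0)[:2],k.max(0)[:2],"ymid %.4f"%((k[:,1].min()+k[:,1].max())/2))
cv2.imwrite("pics/w3c.png",cv2.resize(c["image"][150:290,220:420],None,fx=4,fy=4,interpolation=2)[:,:,::-1])
E
```

```text
[ 0.5734 -0.1742  0.1195] [  7.1808  19.4354   4.7975 124.8122 -11.6139  11.0128 102.3278] F tool [  1.0276   0.4987 -12.2697] (array([-0.0002, -0.0001, -0.0074]), array([-0.02,  0.02, -0.08]))
-0.030 617 [ 0.0054 -0.0275] [0.018  0.0282] ymid 0.0004
-0.025 597 [ 0.0058 -0.0285] [0.0179 0.0292] ymid 0.0003
-0.020 546 [ 0.0053 -0.0292] [0.0179 0.0297] ymid 0.0002
-0.015 483 [ 0.0053 -0.029 ] [0.0179 0.0297] ymid 0.0003
-0.010 398 [ 0.0053 -0.0286] [0.0177 0.0288] ymid 0.0001
-0.005 274 [ 0.0057 -0.0224] [0.0179 0.0228] ymid 0.0002
0.000 398 [ 0.0056 -0.0225] [0.0237 0.0222] ymid -0.0002
0.005 974 [ 0.0048 -0.0227] [0.0244 0.023 ] ymid 0.0001
0.010 22 [ 0.0165 -0.0176] [0.0239 0.015 ] ymid -0.0013
0.035 26 [ 0.0129 -0.0071] [0.0151 0.0073] ymid 0.0001
0.040 67 [ 0.0096 -0.0108] [0.0153 0.0103] ymid -0.0003
0.045 75 [ 0.0073 -0.0118] [0.0151 0.0127] ymid 0.0005
0.050 71 [ 0.0065 -0.0128] [0.0153 0.0122] ymid -0.0003
0.055 78 [ 0.0031 -0.014 ] [0.015  0.0134] ymid -0.0003
0.060 63 [ 0.0045 -0.0135] [0.0148 0.0135] ymid -0.0000
0.065 663 [-0.0108 -0.0289] [0.0299 0.0272] ymid -0.0009
0.070 134 [-0.0096 -0.0299] [0.03   0.0268] ymid -0.0015
0.075 10 [ 0.0056 -0.0299] [ 0.0177 -0.029 ] ymid -0.0294
0.080 5 [-0.0005 -0.03  ] [ 0.0039 -0.0295] ymid -0.0297
```

View pics/w3c.png

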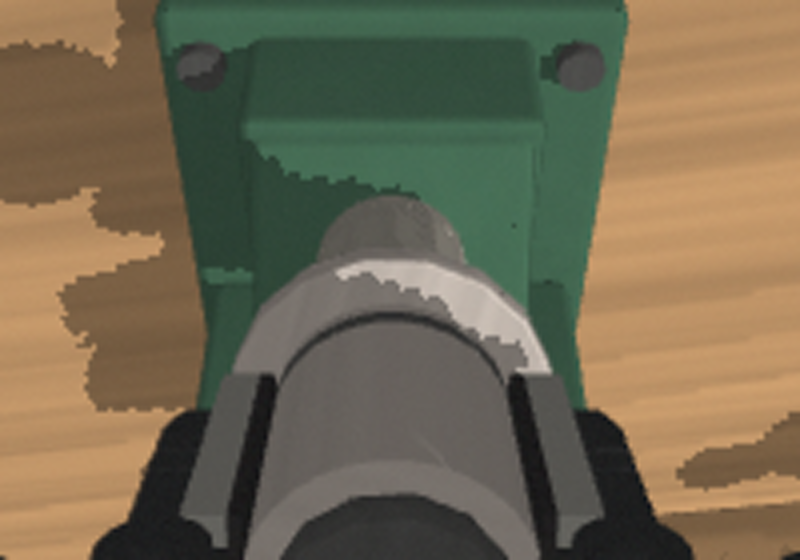

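The greaser sits squarely on the nipple, coupler at (390,235) in the crop, with the flange unslipped. Force (12.3 N) and geometry both put the nipple about 7 mm in. I'll add a slight push and hold.

Emit:
step_arm(targets=[[[-1, 0, 0, 0.0005, 0, 0, 0], [-1, 0, 0, 0.0005, 0, 0, 0], [-1, 0, 0, 0.0005, 0, 0, 0], [-1, 0, 0, 0.0005, 0, 0, 0], [-1, 0, 0, 0.0005, 0, 0, 0], [-1, 0, 0, 0.0005, 0, 0, 0], [-1, 0, 0, 0.0005, 0, 0, 0], [-1, 0, 0, 0.0005, 0, 0, 0], [-1, 0, 0, 0.0005, 0, 0, 0], [-1, 0, 0, 0.0005, 0, 0, 0]]])

```text
t: 9.13
tcp_pos: [0.5735, -0.1742, 0.119]
orientation: [[-0.893, 0.173, 0.417], [0.157, 0.985, -0.073], [-0.423, 0.0, -0.906]]
contact_force: [-5.5, 2.1, 7.3]
gripper_width: 0.375
grasp_force: 90.8
```

```bash
python3 st.py; python3 -c "
from rig import env
print(env.hand_in())"
```

```text
[ 0.5735 -0.1742  0.119 ] [  7.2042  19.4935   4.7725 124.8055 -11.6416  10.9607 102.3539] F tool [  0.891    1.0245 -12.3639] (array([-0.0003, -0.0001, -0.0079]), array([-0.02,  0.02, -0.08]))
the job is handed in; nothing more can be done
None
```

The greaser is snapped onto the nipple and still gripped, holding it about 7–8 mm of its 9 mm in at about 12 N axial force; I handed the job in at about 9 s, and no verdict came back.

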